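Hang up the transit cover and probe the lamp housing's contact

TASK

Lift the roof-shaped cover off the lamp housing and hang it over the horizontal bar, letting go of it there. Then take the spring-tipped probe out of its stand and press its tip gently on the middle of the small steel contact disc that was under the cover, with the probe square to that sloping face and the spring pin pushed in about half of its travel. Finish while still holding the probe there like that: do not put it down, and leave the bottle, tray and ring alone.

Things in the scene. Friction and masses are not known exactly. Their poses are not given: they have to be found in the camera images.
- housing: White cast lamp housing, 140 (x) by 180 (y) mm, flat top 60 mm above the table, fixed in a black nest (160 by 200 mm); 13 mm screw studs at the top's corners. Origin: centre of the underside, on the table. Mid-top stands a round boss, 40 mm across, up to 42 mm above the flat top; its face leans 0.35 rad (20 degrees) towards the housing's -x.
- contact: Steel contact disc, 16 mm across and 3 mm proud, in the middle of the boss's sloping face; fixed to the housing. Origin: centre of its underside, 92 mm above the table, over the housing's origin. Its z axis points out of the sloping face (square to it), 0.35 rad from vertical towards the housing's -x; its y axis is the housing's y.
- spot (a point): Marked spot: centre of the outer face of the contact disc, where the probe tip belongs.
- cover: Loose aluminium cover, 0.14 kg, standing on the housing top, over the boss: two walls 55 mm high, 64 mm apart inside (72 outside, across x), 60 mm long (y), with a 30-degree gable roof, ridge along y, ends open. On the ridge a black grip rib, 12 mm thick (x), 50 long (y), 75 to 110 mm above the origin (centre between the walls' lower edges; z up). Lift straight up 60 mm to clear the boss.
- cover_ridge (a point): Inner line of the cover's roof ridge, middle of its length, 73.5 mm above the cover's origin. Hanging properly, it lies about 9 mm above the axis of the bar, with the ridge along the bar and a wall on either side.
- bar: Fixed stand with one round horizontal aluminium bar, 16 mm in diameter and 220 mm long, along the stand's y, on two end posts. The bar's axis is 150 mm above the table. Origin: on the table under the bar's middle.
- bar_mid (a point): Middle of the bar, on its axis (150 mm above the table); x is horizontal and square to the bar, y along it, z up.
- stand: Fixed black block, 80 by 80 mm, 95 mm high, with an upright through hole 29 mm wide in the middle that holds the probe. Origin: centre of its underside.
- probe: Loose round probe, 0.16 kg, upright in the stand. Along its z (tip to grip), from the origin (flange underside, on the stand's top 95 mm above the table): flange 36 mm across, 0 to 6 mm; grey grip 26 mm across, 6 to 96 mm; below, a nose 22 mm across to -55 mm, then a 5 mm brass spring pin, its round tip at -77 mm when free. Pull straight up 80 mm to take it out.
- probe_tip (a point): Outermost point of the pin's round tip, on the probe's axis, 77 mm below the probe's origin when the pin is out.
- pin (a joint): How far the spring pin is pushed into the probe, in m: 0 fully out, 0.016 fully in. The spring pushes with 1 N at 0, rising by 0.25 N per mm: 3 N at half travel (0.008), 5 N just before the hard stop.
- cleaner: Bystander: yellow bottle with a red cap, 56 mm across, 150 mm high. Origin: centre of its underside.
- tray: Bystander: empty green open tray, 90 by 130 mm, 50 mm high. Origin: centre of its underside.
- bezel: Bystander: loose black plastic ring, 70 mm across, 14 mm high, flat on the table beyond the housing. Origin: centre of its underside.
Mind the look-alikes: they are no part of the job. What is meant by the stand is not blue, and is the larger of those in its own colour.

How it is judged:
By the outcome, as a careful person would: the job done as asked, in the order asked, and still so for the second after the job is handed in, while the arm keeps its last pose, push and grip.
It also fails if it takes over 58 s, if anything falls off the work surface, if the arm or the gripper's body presses on something with over 40 N, if the wrist force passes 120 N, or if a joint passes its speed limit or range.

ROBOT

A 7-joint arm with a two-finger parallel gripper is mounted at the origin on the work surface. World frame = base frame: x ahead of the robot, y to its left, z up, the work surface at z = 0. Lengths are in m, angles in rad, forces in N, time in s.
With the tool pointing down it reaches from about 0.425 to 1.025 m from the base axis. Payload 3.6 kg.
Tool frame: the origin (TCP) lies midway between the tips of the shut fingers; the grasp point (between the pads) lies 19 mm behind it; z points along the fingers, y is the line along which they close (so a half turn about z gives the same grasp; the last joint's range is limited). The gripper opens to 85 mm and grips with 20 to 120 N. Pads are 22 mm wide; open, the fingers measure 114 mm over their backs; the gripper's body (76 mm by 85 mm) begins 54 mm behind the grasp point. The pads swing forward as they close: fully open they stand 13 mm farther back than shut.
Start: joints at [-1.379, 0.591, 0.048, 1.609, -0.033, 0.943, -0.034], TCP at [0.204, 0.696, 0.231] pointing down, gripper open.
Joint ranges: [-2.69, 2.69], [-0.47, 2.24], [-1.27, 1.36], [0.19, 2.51], [-1.53, 4.68], [0.08, 2.07], [-3.09, 3.09]. Speed limits (rad/s): [2.57, 2.57, 3.14, 3.14, 3.14, 3.14, 3.14].

INTERFACE

Orientations are given as [roll, pitch, yaw] about the fixed x, y, z axes, in that order (R = Rz(yaw) Ry(pitch) Rx(roll)).
In Python, from workcell import manip, viewer, recognise, masks_of gives the robot as it stands. The module is installed in compiled form; this text tells all that it offers.
- The arm moves only by the tool step_arm, never from a script. Its argument "motion" is a list of rows, each a list of 4 numbers: the shift along the tool's x, y, z in mm, then the turn about the tool's z in rad. In form: [[dx, dy, dz, yaw], ...]. A call has 1 to 10 rows; each row shifts and turns the commanded pose from where the row before left it, along the tool's axes as they then stand; what a row does not reach is not made up. A row lasts 1/12 s, in which the tool goes at most 41.7 mm and 7.16 degrees, less where a joint would pass 70% of its speed; a pose out of reach is approached as far as the arm can. A call with a gripper value outside its range is refused whole. "jaw" is the closure, from -1 (fully open) to 1 (shut), set as the call begins (left out, the last holds). The fingers move at their own pace and stop on an object; the grip force is fixed at half the most. Time passes only in rows, so rows that do not move let the fingers close. It gives the time, the measured TCP pose, the force, the opening and the grip force at its end, in the units of the state.
- manip.observe(): the state, without advancing time (a new reading comes with each control period).
- viewer.get_image(name): name is "scene" or "top"; returns the picture (400x640x3 uint8, red, green, blue); there is no depth.
- viewer.camera_params(name): a dict with "vertical_fov" (degrees; the focal length in pixels is half the picture's height over the tangent of half this angle, whatever the lens; pixels are square), "cx", "cy" (the principal point, pixels), "R" (3x3) and "t" (3): a world point X has camera coordinates R X + t. Camera axes: x right, y down, z forward; pixel columns grow to the right and rows downward; lengths in m; the calibration is good to about 2 mm. A picture is of the moment at which its call begins. camera_params takes no time and is no camera call.
- manip.job_done(): hands the job in; it is judged then, once.
Trained networks look in the newest picture that a camera, given by its name, has taken for a name from the list of things; names that differ only in an ending like _2 or _b are one class to them, and where a whole thing is asked for, a point or a joint stands for the part that bears it (a point fixed in the world has none). Each returns a list of dicts, best first, with "p" (0 to 1); they miss things now and then, are a little off and sometimes report something else, mostly with a low value. They report only what shows in the picture. A call takes as long as a camera call. They do not tell look-alikes from the thing itself.
- recognise(camera, query): "point" ([row, column] in pixels, amid what is visible of it).
- masks_of(camera, query): "mask" (400x640 bool, what is visible of it) and "point" ([row, column] in pixels, amid what is visible of it).
The state is a dict: "time": time; "joints": joint angles; "qd": joint speeds; "joint_efforts": joint torques, N m; "tool_pos": TCP position; "tool_rot": TCP orientation; "wrist_force": force on the tool from outside, world axes, zero at the start; "torque": the same for the moment, N m; "width": finger opening in m; "grasp_force": force on a finger pad.
Only numpy, scipy, OpenCV 4.12 (cv2) and the standard library are available. Lean on these libraries where they do the work, as an engineer would, in place of code of your own. Each camera call takes 0.05 s, during which the arm holds its last target. There are 200 camera calls.

## Working session

There is one attempt and no reset: what is moved stays moved. The work goes in short steps, Python scripts to look and compute and a tool call to move; the robot and the scene stay as the last step left them, time stands still between calls to the robot, and variables do not carry over. Pictures are saved under pics/ and viewed, at most 10 in all, crops included, and the job is handed in when it is done.

Besides the shell and the picture viewer there is one more tool, called after "Call:" by a JSON object that holds its "name" and its "arguments", one argument or row to a line. step_arm: Moves the arm, as the interface text tells. Its arguments: {"type":"object","properties":{"motion":{"type":"array","items":{"type":"array","items":{"type":"number"}}},"jaw":{"type":"number"}},"required":["motion"]}

```bash
mkdir -p pics; python3 - <<'E'
from workcell import manip, viewer, recognise, masks_of
import cv2,numpy as np
s=manip.observe()
print({k:np.round(v,3) for k,v in s.items()})
for c in("scene","top"):
    im=viewer.get_image(c);cv2.imwrite(f"pics/{c}0.png",im[:,:,::-1])
    p=viewer.camera_params(c);print(c,{k:np.round(v,4).tolist() for k,v in p.items()})
    for q in["housing","cover","bar","stand","probe","cleaner","tray","bezel"]:
        print(q,[(np.round(d["point"]).tolist(),round(d["p"],2)) for d in recognise(c,q)])
E
```

```text
{'time': np.float64(0.0), 'joints': array([-1.38 ,  0.592,  0.048,  1.61 , -0.033,  0.943, -0.034]), 'qd': array([ 0.001,  0.001, -0.002,  0.001,  0.001,  0.001, -0.001]), 'joint_efforts': array([-0.0000e+00, -5.4868e+01,  1.5460e+00, -1.9812e+01,  9.0000e-03,
        9.0000e-03, -0.0000e+00]), 'tool_pos': array([0.203, 0.695, 0.23 ]), 'tool_rot': array([-3.139,  0.   ,  2.857]), 'wrist_force': array([-0.321, -0.207, -0.337]), 'torque': array([0.012, 0.033, 0.039]), 'grasp_force': np.float64(0.0), 'width': np.float64(0.085)}
scene {'vertical_fov': 43.9788, 'cx': 316.5663, 'cy': 198.1366, 'R': [[0.6528, 0.7575, -0.0083], [0.4979, -0.4373, -0.7489], [-0.5709, 0.4848, -0.6626]], 't': [-0.3354, -0.1867, 1.5801]}
housing [([242.0, 311.0], 0.93)]
cover [([208.0, 316.0], 0.63)]
bar [([150.0, 431.0], 0.81)]
stand [([250.0, 144.0], 0.93), ([282.0, 171.0], 0.79), ([321.0, 205.0], 0.55)]
probe [([256.0, 157.0], 0.7)]
cleaner [([294.0, 320.0], 0.7)]
tray [([226.0, 434.0], 0.58)]
bezel [([297.0, 355.0], 0.75)]
top {'vertical_fov': 44.9803, 'cx': 325.3955, 'cy': 199.3775, 'R': [[0.0264, -0.9996, 0.0063], [-0.9791, -0.0271, -0.2017], [0.2018, -0.0008, -0.9794]], 't': [-0.0375, 0.5473, 1.3431]}
housing [([211.0, 327.0], 0.81)]
cover [([194.0, 332.0], 0.55), ([204.0, 178.0], 0.18)]
bar [([208.0, 188.0], 0.9)]
stand [([231.0, 446.0], 0.66), ([271.0, 452.0], 0.66), ([182.0, 454.0], 0.56)]
probe [([225.0, 456.0], 0.79)]
cleaner [([143.0, 380.0], 0.85), ([192.0, 332.0], 0.15)]
tray [([135.0, 256.0], 0.75), ([207.0, 185.0], 0.61)]
bezel [([131.0, 344.0], 0.64), ([192.0, 330.0], 0.45)]
```

View pics/scene0.png

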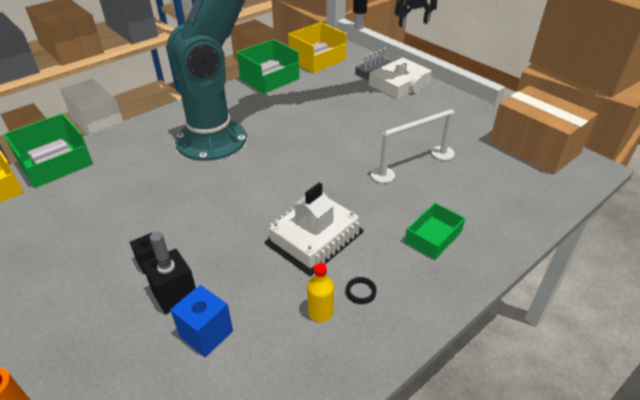

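View pics/top0.png

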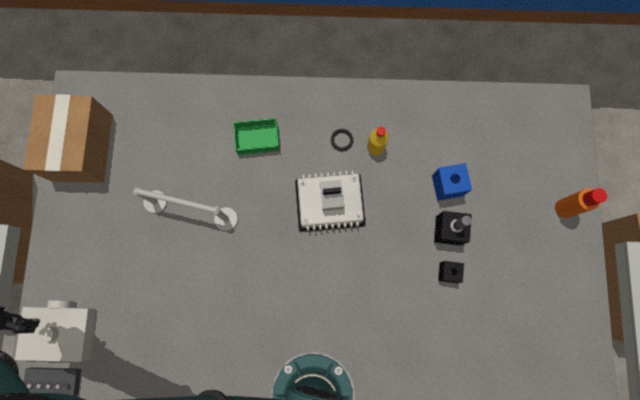

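The scene view shows the housing at about (315,235) with its cover at (315,208), the bar from (385,130) to (450,115), and the tray, bottle and ring in front. The top view has three stand-like blocks: blue (452,181), large black holding the probe (453,228), and small black (451,271). The stand is therefore the middle one. In the top view the bar runs from (135,191) to (217,210).

Next I fit poses by matching silhouettes to the masks.

```bash
cat > h.py <<'E'
from workcell import manip, viewer, recognise, masks_of
import cv2,numpy as np
from scipy.optimize import minimize
CP={c:viewer.camera_params(c) for c in("scene","top")}
def proj(c,X):
    p=CP[c];f=200/np.tan(np.radians(p["vertical_fov"]/2))
    q=np.atleast_2d(X)@np.array(p["R"]).T+p["t"]
    return q[:,:2]/q[:,2:]*f+[p["cx"],p["cy"]]
def ray(c,rc,z):   # world point at height z seen at pixel [row,col]
    p=CP[c];f=200/np.tan(np.radians(p["vertical_fov"]/2));R=np.array(p["R"])
    d=R.T@[(rc[1]-p["cx"])/f,(rc[0]-p["cy"])/f,1];o=-R.T@np.array(p["t"])
    return o+d*(z-o[2])/d[2]
def box(x,y,z0,z1,cx=0,cy=0): return np.array([[cx+a*x/2,cy+b*y/2,z] for a in(-1,1) for b in(-1,1) for z in(z0,z1)])
def cyl(d,z0,z1,cx=0,cy=0):
    a=np.arange(24)*np.pi/12
    return np.array([[cx+d/2*np.cos(t),cy+d/2*np.sin(t),z] for t in a for z in(z0,z1)])
def render(c,parts,pose):
    x,y,z,w=pose;C,S=np.cos(w),np.sin(w);R=np.array([[C,-S,0],[S,C,0],[0,0,1]])
    m=np.zeros((1600,2560),np.uint8)
    for P in parts:
        h=cv2.convexHull(((proj(c,P@R.T+[x,y,z])+.5)*4-.5).astype(np.float32))
        cv2.fillConvexPoly(m,np.round(h*16).astype(np.int32),255,shift=4)
    return cv2.resize(m,(640,400),interpolation=cv2.INTER_AREA)/255.
def fit(masks,parts,x0,z,ignore={}):
    B={c:cv2.GaussianBlur(m.astype(float),(0,0),1) for c,m in masks.items()}
    def cost(v):
        e=0
        for c,m in B.items():
            r=cv2.GaussianBlur(render(c,parts,(v[0],v[1],z,v[2])),(0,0),1)
            e+=(((r-m)**2)*(~ignore[c] if c in ignore else 1)).sum()/m.sum()
        return e
    s=np.array([x0+np.array(d) for d in([0,0,0],[.02,0,0],[0,.02,0],[0,0,.15])])
    r=minimize(cost,x0,method="Nelder-Mead",options=dict(initial_simplex=s,xatol=2e-4,fatol=1e-5))
    return r.x,r.fun
roof=np.array([[a*.036,b*.03,z] for a in(-1,1) for b in(-1,1) for z in(0,.055)]+[[0,b*.03,.0775] for b in(-1,1)])
COVER=[roof,box(.012,.05,.07,.11)]
HOUS=[box(.14,.18,0,.06)]
NEST=[box(.14,.18,0,.06),box(.16,.2,0,.012)]
STAND=[box(.08,.08,0,.095)]
PROBE=[cyl(.036,.095,.101),cyl(.026,.1,.191)]
BAR=[np.array([[a*.008*np.cos(t),b*.11,.15+.008*np.sin(t)] for a in[1] for b in(-1,1) for t in np.arange(12)*np.pi/6])]
def best(c,q,near=None):
    L=masks_of(c,q)
    if near is not None and L: L=sorted(L,key=lambda d:np.hypot(*(np.array(d["point"])-near)))
    return L[0]["mask"] if L else None
E
cat > a.py <<'E'
from h import *
for c in CP: viewer.get_image(c)
near=dict(scene=dict(stand=(282,171),probe=(256,157),cover=(208,316),housing=(242,311),bar=(150,431)),top=dict(stand=(231,446),probe=(225,456),cover=(194,332),housing=(211,327),bar=(208,188)))
M={q:{c:best(c,q,near[c][q]) for c in CP} for q in near["top"]}
for q in M:
    M[q]={c:m for c,m in M[q].items() if m is not None};print(q,{c:int(m.sum()) for c,m in M[q].items()})
def go(n,q,parts,z,ign={}):
    x0=np.append(ray("top",near["top"][q],.1)[:2],0)
    for c in[list(M[q])]+[[k] for k in M[q]]:
        r,f=fit({k:M[q][k] for k in c},parts,x0,z,ign);print(n,c,np.round(r,4),round(f,3))
    return
k=np.ones((5,5),np.uint8)
dil=lambda m:cv2.dilate(m.astype(np.uint8),k)>0
go("cover","cover",COVER,.06)
ig={c:dil(m) for c,m in M["cover"].items()}
go("hous","housing",HOUS,0,ig); go("nest","housing",NEST,0,ig)
go("stand","stand",STAND,0,{c:dil(m) for c,m in M["probe"].items()}); go("probe","probe",PROBE,0); 
np.savez("m.npz",**{q+"_"+c:m for q in M for c,m in M[q].items()})
# bar: red/green overlay
tiles=[]
for c,(x,y) in dict(scene=(360,90),top=(120,160)).items():
    im=viewer.get_image(c)[:,:,::-1].copy();m=M["bar"][c]
    big=cv2.resize(im[y:y+110,x:x+130],None,fx=3,fy=3,interpolation=cv2.INTER_CUBIC)
    mb=cv2.resize(m[y:y+110,x:x+130].astype(np.uint8),None,fx=3,fy=3,interpolation=0)
    cs,_=cv2.findContours(mb,1,2);cv2.drawContours(big,cs,-1,(0,0,255),1);tiles.append(big)
cv2.imwrite("pics/bar.png",np.hstack(tiles))
E
python3 a.py
```

```text
stand {'scene': 1852, 'top': 531}
probe {'scene': 599, 'top': 232}
cover {'scene': 1152, 'top': 669}
housing {'scene': 3686, 'top': 3094}
bar {'scene': 1499, 'top': 1206}
cover ['scene', 'top'] [ 0.5506 -0.0386  0.1332] 0.24
cover ['scene'] [ 0.546  -0.0346  0.0746] 0.18
cover ['top'] [ 0.5531 -0.0396  0.1401] 0.011
hous ['scene', 'top'] [ 0.5485 -0.0394  0.09  ] 0.134
hous ['scene'] [ 0.5519 -0.041   0.0779] 0.023
hous ['top'] [ 0.5452 -0.0339  0.1208] 0.088
nest ['scene', 'top'] [ 0.548  -0.0346  0.1168] 0.058
nest ['scene'] [ 0.5436 -0.0342  0.1056] 0.03
nest ['top'] [ 0.5503 -0.0353  0.119 ] 0.008
stand ['scene', 'top'] [ 0.4652 -0.3928  0.2307] 2.407
stand ['scene'] [ 0.4629 -0.3874 -0.1104] 0.067
stand ['top'] [ 0.4711 -0.4072  0.4016] 2.077
probe ['scene', 'top'] [ 0.4742 -0.3897  0.1395] 0.026
probe ['scene'] [ 0.4733 -0.3894  0.0693] 0.013
probe ['top'] [ 0.4748 -0.3896  0.1259] 0.01
```

View pics/bar.png

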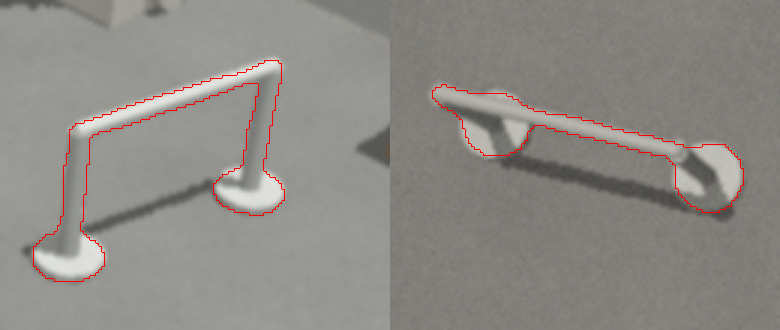

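The red mask outlines follow the bar, its posts and both base discs well in both views. Now I fit a bar model and refit the cover using its rib.

```bash
cat > b.py <<'E'
from h import *
m=np.load("m.npz")
b={c:m["bar_"+c] for c in CP}
x0=np.array([.55,.43,-.2])
x0[:2]=ray("top",(200,178),.15)[:2]
bestv=None
for pd in(.012,.016):
  for cy in(.102,.11):
    for dd in(.06,.07):
      P=BAR+[cyl(pd,0,.15,0,s*cy) for s in(-1,1)]+[cyl(dd,0,.008,0,s*cy) for s in(-1,1)]
      r,f=fit(b,P,x0,0)
      if bestv is None or f<bestv[1]: bestv=(r,f,P,(pd,cy,dd))
r,f,P,d=bestv;print("bar",np.round(r,4),round(f,3),d)
for c in CP: r1,f1=fit({c:b[c]},P,r,0);print(c,np.round(r1,4),round(f1,3))
cs=m["cover_scene"];print("cover noRib",fit({"scene":cs},COVER[:1],np.array([.55,-.037,.12]),.06))
# rib: dark pixels near the cover
for c in CP:
    im=viewer.get_image(c).max(2);u=proj(c,[[.551,-.038,.15]])[0]
    yy,xx=np.mgrid[:400,:640]
    k=(im<70)&(abs(xx-u[0])<16)&(abs(yy-u[1])<14)
    r1,f1=fit({c:k},COVER[1:],np.array([.55,-.037,.12]),.06);print("rib",c,k.sum(),np.round(r1,4),round(f1,3))
E
python3 b.py
```

```text
bar [ 0.5137  0.3786 -0.2157] 0.066 (0.016, 0.11, 0.07)
scene [ 0.5117  0.3796 -0.2191] 0.022
top [ 0.515   0.3798 -0.2147] 0.023
cover noRib (array([ 0.53848659, -0.02740593,  0.25755988]), np.float64(0.1893235781267799))
rib scene 203 [ 0.5445 -0.0344  0.3183] 0.199
rib top 92 [ 0.552  -0.0385  0.1545] 0.191
```

```bash
cat > plan.py <<'E'
import sys,json
from h import *
from scipy.spatial.transform import Rotation as Ro
# usage: plan.py x y z yaw n  -> n rows from the present pose
def plan(tgt,yaw,n):
    s=manip.observe();p=s["tool_pos"];R=Ro.from_euler("xyz",s["tool_rot"])
    y0=s["tool_rot"][2];dy=(yaw-y0+np.pi)%(2*np.pi)-np.pi
    print("pos",np.round(p,4),"rot",np.round(s["tool_rot"],4),"F",np.round(s["wrist_force"],2),"w",round(s["width"],4),"g",round(s["grasp_force"],1),"t",s["time"])
    d=(np.array(tgt)-p)/n;rows=[]
    for i in range(n):
        v=R.as_matrix().T@d*1000;rows.append([*np.round(v,1).tolist(),round(-dy/n,4)]);R=R*Ro.from_euler("z",-dy/n)
    print(json.dumps(rows))
if __name__=="__main__":
    a=[float(v) for v in sys.argv[1:]];plan(a[:3],a[3],int(a[4]))
E
python3 plan.py .551 -.038 .26 1.70 20
```

```text
pos [0.2037 0.6958 0.2313] rot [3.1416 0.     2.8569] F [ 0.3  -0.26  0.43] w 0.0853 g 0.0 t 1.7
[[-27.0, -30.3, -1.4, 0.0578], [-28.7, -28.7, -1.4, 0.0578], [-30.3, -27.0, -1.4, 0.0578], [-31.8, -25.2, -1.4, 0.0578], [-33.2, -23.3, -1.4, 0.0578], [-34.5, -21.4, -1.4, 0.0578], [-35.7, -19.4, -1.4, 0.0578], [-36.7, -17.3, -1.4, 0.0578], [-37.7, -15.1, -1.4, 0.0578], [-38.5, -12.9, -1.4, 0.0578], [-39.2, -10.7, -1.4, 0.0578], [-39.7, -8.4, -1.4, 0.0578], [-40.1, -6.1, -1.4, 0.0578], [-40.4, -3.7, -1.4, 0.0578], [-40.6, -1.4, -1.4, 0.0578], [-40.6, 1.0, -1.4, 0.0578], [-40.5, 3.3, -1.4, 0.0578], [-40.2, 5.6, -1.4, 0.0578], [-39.8, 8.0, -1.4, 0.0578], [-39.3, 10.2, -1.4, 0.0578]]
```

Call:
{"name": "step_arm", "arguments": {
  "motion": [
    [-27, -30, -1.5, 0.058],
    [-29, -29, -1.5, 0.058],
    [-30, -27, -1.5, 0.058],
    [-32, -25, -1.5, 0.058],
    [-33, -23, -1.5, 0.058],
    [-34.5, -21.5, -1.5, 0.058],
    [-35.5, -19.5, -1.5, 0.058],
    [-36.5, -17.5, -1.5, 0.058],
    [-37.5, -15, -1.5, 0.058],
    [-38.5, -13, -1.5, 0.058]
  ],
  "jaw": -1
}}

```text
time: 2.53
tool_pos: [0.3772, 0.3277, 0.2468]
tool_rot: [3.141, -0.0, 2.274]
wrist_force: [1.7, -0.3, 0.0]
width: 0.0854
grasp_force: 0.0
```

Call:
{"name": "step_arm", "arguments": {
  "motion": [
    [-39, -10.5, -1.5, 0.058],
    [-39.5, -8.5, -1.5, 0.058],
    [-40, -6, -1.5, 0.058],
    [-40.5, -4, -1.5, 0.058],
    [-40.5, -1.5, -1.5, 0.058],
    [-40.5, 1, -1.5, 0.058],
    [-40.5, 3.5, -1.5, 0.058],
    [-40, 5.5, -1.5, 0.058],
    [-40, 8, -1.5, 0.058],
    [-30, 8, -1.5, 0.058]
  ]
}}

```text
time: 3.37
tool_pos: [0.5463, -0.0326, 0.262]
tool_rot: [3.14, 0.001, 1.691]
wrist_force: [0.4, -0.0, 0.7]
width: 0.0852
grasp_force: 0.0
```

```bash
python3 plan.py .551 -.038 .142 1.70 5
```

```text
pos [ 0.5463 -0.0326  0.262 ] rot [3.1397e+00 1.4000e-03 1.6913e+00] F [ 0.42 -0.01  0.75] w 0.0852 g 0.0 t 3.3667
[[-1.1, 0.8, 24.0, -0.0017], [-1.1, 0.8, 24.0, -0.0017], [-1.1, 0.8, 24.0, -0.0017], [-1.1, 0.8, 24.0, -0.0017], [-1.1, 0.8, 24.0, -0.0017]]
```

Call:
{"name": "step_arm", "arguments": {
  "motion": [
    [-5, 4, 30, 0],
    [0, 0, 30, 0],
    [0, 0, 30, 0],
    [0, 0, 20, 0],
    [0, 0, 10, 0],
    [0, 0, 0, 0]
  ]
}}

```text
time: 3.87
tool_pos: [0.5483, -0.0331, 0.1394]
tool_rot: [-3.138, -0.001, 1.697]
wrist_force: [-0.9, -1.1, -0.2]
width: 0.0856
grasp_force: 0.0
```

Call:
{"name": "step_arm", "arguments": {
  "motion": [
    [0, 0, 0, 0],
    [0, 0, 0, 0],
    [0, 0, 0, 0],
    [0, 0, 0, 0],
    [0, 0, 0, 0],
    [0, 0, 0, 0],
    [0, 0, 0, 0]
  ],
  "jaw": 1
}}

```text
time: 4.45
tool_pos: [0.55, -0.0333, 0.1419]
tool_rot: [3.141, -0.0, 1.697]
wrist_force: [-0.4, 0.3, 4.0]
width: 0.0108
grasp_force: 62.4
```

Call:
{"name": "step_arm", "arguments": {
  "motion": [
    [0, 0, -10, 0],
    [0, 0, -20, 0],
    [0, 0, -30, 0],
    [0, 0, -30, 0],
    [0, 0, -30, 0],
    [0, 0, -20, 0],
    [0, 0, 0, 0],
    [0, 0, 0, 0]
  ]
}}

```text
time: 5.12
tool_pos: [0.5499, -0.0333, 0.2825]
tool_rot: [3.139, -0.0, 1.697]
wrist_force: [0.2, -0.6, -2.8]
width: 0.0112
grasp_force: 61.8
```

```bash
cat > c.py <<'E'
from h import *
from scipy.optimize import minimize
s=manip.observe();tp=s["tool_pos"];print(np.round(tp,4),np.round(s["tool_rot"],3))
ims={c:viewer.get_image(c) for c in CP}
M={c:best(c,"cover") for c in CP}
z=tp[2]-.082;x0=np.array([tp[0],tp[1],.13])
for cc in(["top"],["scene"],["top","scene"]):
    print(cc,[np.round(v,4) for v in fit({c:M[c] for c in cc if M[c] is not None},COVER,x0,z)])
t=[]
for c in CP:
    u=proj(c,[[.55,-.035,.1]])[0].astype(int)
    cr=ims[c][u[1]-60:u[1]+60,u[0]-60:u[0]+60,::-1].copy()
    cr=cv2.resize(cr,None,fx=3.2,fy=3.2,interpolation=cv2.INTER_CUBIC)
    t.append(cr)
cv2.imwrite("pics/lift.png",np.hstack(t))
E
python3 c.py; python3 plan.py .5135 .379 .285 1.354 14
```

```text
[ 0.5499 -0.0333  0.2825] [ 3.139 -0.     1.697]
['top'] [array([ 0.5499, -0.0333,  0.13  ]), np.float64(0.0)]
['scene'] [array([ 0.5451, -0.0347,  0.2389]), np.float64(0.2715)]
['top', 'scene'] [array([ 0.5451, -0.0347,  0.2389]), np.float64(0.2715)]
pos [ 0.5483 -0.0331  0.2797] rot [-3.138e+00 -3.000e-04  1.697e+00] F [-0.04 -0.62 -1.98] w 0.0113 g 61.8 t 5.3167
[[29.5, 1.2, -0.4, 0.0245], [29.5, 0.5, -0.4, 0.0245], [29.5, -0.2, -0.4, 0.0245], [29.5, -0.9, -0.4, 0.0245], [29.5, -1.7, -0.4, 0.0245], [29.4, -2.4, -0.4, 0.0245], [29.4, -3.1, -0.4, 0.0245], [29.3, -3.8, -0.4, 0.0245], [29.2, -4.5, -0.4, 0.0245], [29.1, -5.2, -0.4, 0.0245], [28.9, -6.0, -0.4, 0.0245], [28.8, -6.7, -0.4, 0.0245], [28.6, -7.4, -0.4, 0.0245], [28.4, -8.1, -0.4, 0.0245]]
```

View pics/lift.png

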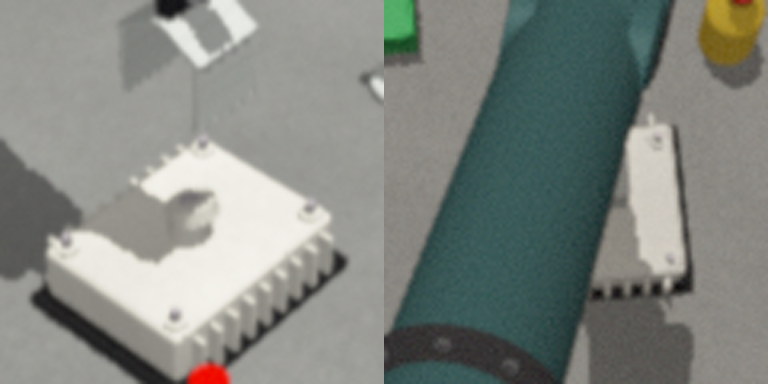

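The cover is in the gripper. The boss shows at about (190,210) in the left crop, in shadow, so I'll judge which way it leans once the arm has moved off.

Call:
{"name": "step_arm", "arguments": {
  "motion": [
    [29.5, 1, 0, 0.0245],
    [29.5, 0.5, 0, 0.0245],
    [29.5, 0, 0, 0.0245],
    [29.5, -1, 0, 0.0245],
    [29.5, -1.5, 0, 0.0245],
    [29.5, -2.5, 0, 0.0245],
    [29.5, -3, 0, 0.0245],
    [29.5, -4, 0, 0.0245],
    [29, -4.5, 0, 0.0245],
    [29, -5, 0, 0.0245]
  ]
}}

```text
time: 6.15
tool_pos: [0.5238, 0.2621, 0.2797]
tool_rot: [-3.139, 0.002, 1.451]
wrist_force: [1.2, -0.3, -1.8]
width: 0.0109
grasp_force: 61.7
```

Call:
{"name": "step_arm", "arguments": {
  "motion": [
    [29, -6, 0, 0.0245],
    [29, -6.5, 0, 0.0245],
    [28.5, -7.5, 0, 0.0245],
    [28.5, -8, 0, 0.0245],
    [0, 0, 0, 0],
    [0, 0, 0, 0],
    [0, 0, 0, 0]
  ]
}}

```text
time: 6.73
tool_pos: [0.5146, 0.378, 0.2798]
tool_rot: [-3.141, 0.003, 1.354]
wrist_force: [0.4, -1.1, -1.4]
width: 0.011
grasp_force: 61.6
```

```bash
cat > d.py <<'E'
from h import *
s=manip.observe();tp=s["tool_pos"]
ims={c:viewer.get_image(c) for c in CP}
M={c:best(c,"cover") for c in CP};print({c:None if m is None else int(m.sum()) for c,m in M.items()})
t=[]
for c in CP:
  for X in([.55,-.035,.1],[.5135,.379,.2]):
    u=proj(c,[X])[0].astype(int);h=50
    cr=ims[c][max(u[1]-h,0):u[1]+h,u[0]-h:u[0]+h,::-1].copy()
    t.append(cv2.resize(cr,(290,290),interpolation=cv2.INTER_CUBIC))
cv2.imwrite("pics/over.png",np.vstack([np.hstack(t[:2]),np.hstack(t[2:])]))
E
python3 d.py; python3 plan.py .5135 .379 .168 1.354 10
```

```text
{'scene': 977, 'top': 560}
pos [0.5156 0.3771 0.2811] rot [-3.1415e+00  9.0000e-04  1.3512e+00] F [ 0.45 -0.49 -1.75] w 0.0109 g 61.6 t 6.9333
[[0.1, -0.2, 11.3, -0.0003], [0.1, -0.2, 11.3, -0.0003], [0.1, -0.2, 11.3, -0.0003], [0.1, -0.2, 11.3, -0.0003], [0.1, -0.2, 11.3, -0.0003], [0.1, -0.2, 11.3, -0.0003], [0.1, -0.2, 11.3, -0.0003], [0.1, -0.2, 11.3, -0.0003], [0.1, -0.2, 11.3, -0.0003], [0.1, -0.2, 11.3, -0.0003]]
```

View pics/over.png

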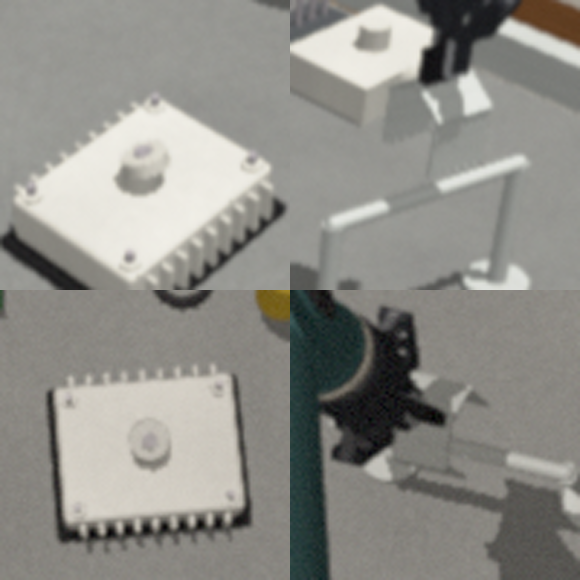

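The cover is centred over the bar, parallel to it, with both walls clear. The contact disc shows at (145,152) in the upper-left crop. Next I lower the cover.

Call:
{"name": "step_arm", "arguments": {
  "motion": [
    [0, -2, 20, 0],
    [0, 0, 25, 0],
    [0, 0, 25, 0],
    [0, 0, 20, 0],
    [0, 0, 10, 0],
    [0, 0, 5, 0],
    [0, 0, 0, 0]
  ]
}}

```text
time: 7.52
tool_pos: [0.5132, 0.3787, 0.1757]
tool_rot: [-3.141, 0.001, 1.353]
wrist_force: [0.1, 0.3, -1.8]
width: 0.0111
grasp_force: 61.5
```

Call:
{"name": "step_arm", "arguments": {
  "motion": [
    [0, 0, 3, 0],
    [0, 0, 2, 0],
    [0, 0, 2, 0],
    [0, 0, 0, 0]
  ]
}}

```text
time: 7.85
tool_pos: [0.5134, 0.3797, 0.1697]
tool_rot: [3.141, -0.001, 1.354]
wrist_force: [-0.8, -1.0, -1.4]
width: 0.0109
grasp_force: 61.5
```

Call:
{"name": "step_arm", "arguments": {
  "motion": [
    [0, 0, 1, 0],
    [0, 0, 1, 0],
    [0, 0, 0, 0]
  ]
}}

```text
time: 8.1
tool_pos: [0.5131, 0.3795, 0.1673]
tool_rot: [-3.142, -0.0, 1.354]
wrist_force: [1.1, 0.4, -1.8]
width: 0.0109
grasp_force: 61.5
```

Call:
{"name": "step_arm", "arguments": {
  "motion": [
    [0, 0, 1, 0],
    [0, 0, 1, 0],
    [0, 0, 0, 0]
  ]
}}

```text
time: 8.35
tool_pos: [0.5133, 0.3796, 0.1663]
tool_rot: [-3.141, -0.001, 1.354]
wrist_force: [-1.2, -0.7, 3.8]
width: 0.0109
grasp_force: 62.6
```

Contact made. Release, then retreat upward.

Call:
{"name": "step_arm", "arguments": {
  "motion": [
    [0, 0, 0, 0],
    [0, 0, 0, 0],
    [0, 0, 0, 0],
    [0, 0, 0, 0],
    [0, 0, 0, 0],
    [0, 0, 0, 0]
  ],
  "jaw": -1
}}

```text
time: 8.85
tool_pos: [0.5132, 0.3794, 0.1652]
tool_rot: [3.142, 0.0, 1.354]
wrist_force: [-1.4, -0.4, 0.5]
width: 0.0819
grasp_force: 0.0
```

Call:
{"name": "step_arm", "arguments": {
  "motion": [
    [0, 0, -10, 0],
    [0, 0, -25, 0],
    [0, 0, -30, 0],
    [0, 0, -30, 0],
    [0, 0, -30, 0],
    [0, 0, 0, 0]
  ]
}}

```text
time: 9.35
tool_pos: [0.5172, 0.381, 0.2978]
tool_rot: [3.134, -0.01, 1.353]
wrist_force: [1.6, -0.8, 0.4]
width: 0.0853
grasp_force: 0.0
```

```bash
cat > e.py <<'E'
from h import *
ims={c:viewer.get_image(c) for c in CP}
m=best("scene","cover");print(fit({"scene":m},COVER,np.array([.513,.375,-.217]),.0855))
# contact disc, boss lean direction
for c in CP:
    print(c,[(np.round(d["point"],1).tolist(),round(d["p"],2)) for d in recognise(c,"contact")[:2]])
    print("expected",proj(c,[[.5495,-.035,.095]]))
t=[]
for c,X,h in(("scene",[.55,-.035,.1],22),("top",[.55,-.035,.1],22)):
    u=proj(c,[X])[0].astype(int)
    for sg in(None,1,-1):
        cr=cv2.resize(ims[c][u[1]-h:u[1]+h,u[0]-h:u[0]+h,::-1],(264,264),interpolation=cv2.INTER_CUBIC)
        if sg:
            a=np.arange(24)*np.pi/12;w=.118;H=np.array([.5495,-.035,0])
            ex=np.array([np.cos(w),np.sin(w),0]);ey=np.array([-np.sin(w),np.cos(w),0]);ez=np.array([0,0,1])
            k=np.tan(.35)*sg
            for r in(.02,.008):
                P=np.array([H+r*np.cos(q)*ex+r*np.sin(q)*ey+ez*(.092+k*r*np.cos(q)) for q in a])
                q=(proj(c,P)-u+h+.5)*6
                cv2.polylines(cr,[q.astype(np.int32)],True,(0,0,255),1)
        t.append(cr)
cv2.imwrite("pics/boss.png",np.vstack([np.hstack(t[:3]),np.hstack(t[3:])]))
E
python3 e.py
```

```text
(array([ 0.51224461,  0.37513993, -0.40175038]), np.float64(0.19190227076266628))
scene [([131.2, 398.1], 0.38)]
expected [[314.91528986 211.11600869]]
top []
expected [[329.85955794 196.20371735]]
```

View pics/boss.png

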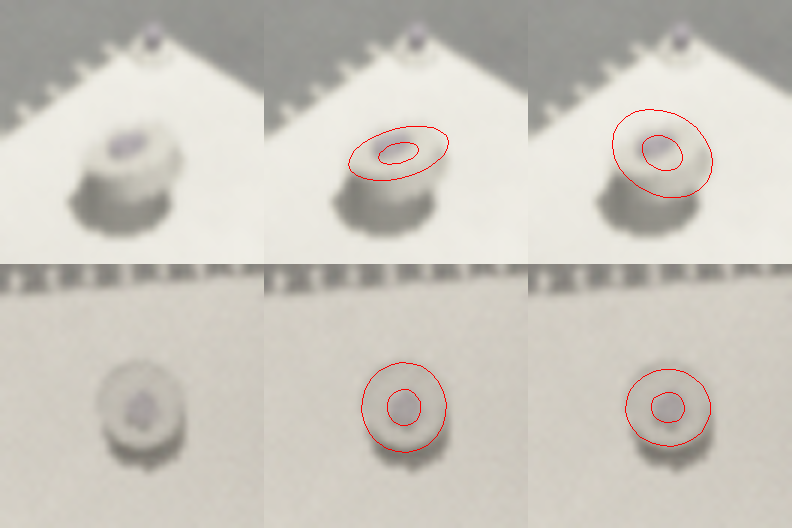

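The middle overlay matches in both views, so the face leans towards world -x (towards the robot). I'll refine the disc position and plan the move to the probe.

```bash
cat > f.py <<'E'
from h import *
from scipy.optimize import least_squares
ims={c:viewer.get_image(c).astype(float) for c in CP};obs={}
yy,xx=np.mgrid[:400,:640]
for c in CP:
    u=proj(c,[[.549,-.035,.095]])[0]
    im=ims[c];v=im[...,2]-im[...,1]      # purple-ish disc
    w=np.hypot(xx-u[0],yy-u[1]);bg=np.median(v[(w>7)&(w<12)]);k=np.clip(v-bg-2,0,None)*(w<6)
    obs[c]=np.array([(k*xx).sum(),(k*yy).sum()])/k.sum()
    print(c,np.round(u,2),np.round(obs[c],2),np.round(k.max(),1),"at z.0948:",np.round(ray(c,obs[c][::-1],.0948),4))
r=least_squares(lambda X:np.concatenate([proj(c,X)[0]-obs[c] for c in CP]),[.55,-.035,.095]);print(np.round(r.x,4),r.cost)
M={c:best(c,"housing") for c in CP}
B=[box(.16,.2,0,.012),box(.14,.18,0,.06),cyl(.04,.06,.092)]
for cc in(["scene"],["top"],["scene","top"]): print(cc,[np.round(q,4) for q in fit({c:M[c] for c in cc},B,np.array([.55,-.035,.118]),0)])
E
python3 f.py; python3 plan.py .474 -.3896 .29 .118 20
```

```text
scene [314.78 211.01] [313.65 210.58] 10.0 at z.0948: [ 0.5459 -0.0359  0.0948]
top [329.86 196.38] [330.11 196.62] 8.0 at z.0948: [ 0.5484 -0.0357  0.0948]
[ 0.5475 -0.0364  0.0964] 0.08369609660240898
['scene'] [array([ 0.5447, -0.0354,  0.1117]), np.float64(0.0313)]
['top'] [array([ 0.5496, -0.036 ,  0.1232]), np.float64(0.0061)]
['scene', 'top'] [array([ 0.5478, -0.036 ,  0.1173]), np.float64(0.047)]
pos [0.5126 0.3791 0.2891] rot [-3.1403e+00  1.9000e-03  1.3538e+00] F [-0.37 -0.79 -0.1 ] w 0.0853 g 0.0 t 9.8
[[-38.0, 6.4, 0.0, 0.0618], [-37.5, 8.7, 0.0, 0.0618], [-36.9, 11.0, 0.0, 0.0618], [-36.1, 13.3, 0.0, 0.0618], [-35.2, 15.5, 0.0, 0.0618], [-34.2, 17.6, 0.0, 0.0618], [-33.1, 19.7, 0.0, 0.0618], [-31.8, 21.7, 0.0, 0.0618], [-30.4, 23.6, 0.0, 0.0618], [-28.9, 25.5, 0.0, 0.0618], [-27.2, 27.2, 0.0, 0.0618], [-25.5, 28.8, 0.0, 0.0618], [-23.7, 30.3, 0.0, 0.0618], [-21.8, 31.7, 0.0, 0.0618], [-19.8, 33.0, 0.0, 0.0618], [-17.7, 34.2, 0.0, 0.0618], [-15.5, 35.2, 0.0, 0.0618], [-13.3, 36.1, 0.0, 0.0618], [-11.1, 36.9, 0.0, 0.0618], [-8.8, 37.5, 0.0, 0.0618]]
```

Call:
{"name": "step_arm", "arguments": {
  "motion": [
    [-38, 6.5, 0, 0.062],
    [-37.5, 8.5, 0, 0.062],
    [-37, 11, 0, 0.062],
    [-36, 13.5, 0, 0.062],
    [-35, 15.5, 0, 0.062],
    [-34, 17.5, 0, 0.062],
    [-33, 19.5, 0, 0.062],
    [-32, 21.5, 0, 0.062],
    [-30.5, 23.5, 0, 0.062],
    [-29, 25.5, 0, 0.062]
  ]
}}

```text
time: 10.63
tool_pos: [0.4924, -0.0063, 0.2901]
tool_rot: [-3.141, 0.0, 0.731]
wrist_force: [0.5, -0.6, -0.8]
width: 0.0856
grasp_force: 0.0
```

Call:
{"name": "step_arm", "arguments": {
  "motion": [
    [-27, 27, 0, 0.062],
    [-25.5, 29, 0, 0.062],
    [-23.5, 30.5, 0, 0.062],
    [-22, 31.5, 0, 0.062],
    [-20, 33, 0, 0.062],
    [-17.5, 34, 0, 0.062],
    [-15.5, 35, 0, 0.062],
    [-13.5, 36, 0, 0.062],
    [-11, 37, 0, 0.062],
    [-9, 37.5, 0, 0.062]
  ]
}}

```text
time: 11.47
tool_pos: [0.4718, -0.3901, 0.2897]
tool_rot: [-3.141, 0.001, 0.111]
wrist_force: [1.2, 0.2, 0.6]
width: 0.085
grasp_force: 0.0
```

```bash
python3 plan.py .474 -.3896 .131 .118 1; python3 - <<'E'
from h import *
viewer.get_image("scene")
m=best("scene","cover")
for z in(.07,.0855,.1): print(z,fit({"scene":m},COVER[:1],np.array([.513,.375,-.217]),z))
im=viewer.get_image("scene");cv2.imwrite("pics/s2.png",im[:,:,::-1])
E
```

```text
pos [ 0.4718 -0.3901  0.2897] rot [-3.1409e+00  7.0000e-04  1.1110e-01] F [1.17 0.21 0.56] w 0.085 g 0.0 t 11.4667
[[2.4, -0.1, 158.7, -0.0069]]
0.07 (array([ 0.48797048,  0.40839711, -0.02933473]), np.float64(0.25439935371273625))
0.0855 (array([0.50170107, 0.39181246, 0.3261504 ]), np.float64(0.24731620063573384))
0.1 (array([0.5195534 , 0.37098612, 0.66537076]), np.float64(0.24320163004661355))
```

View pics/s2.png

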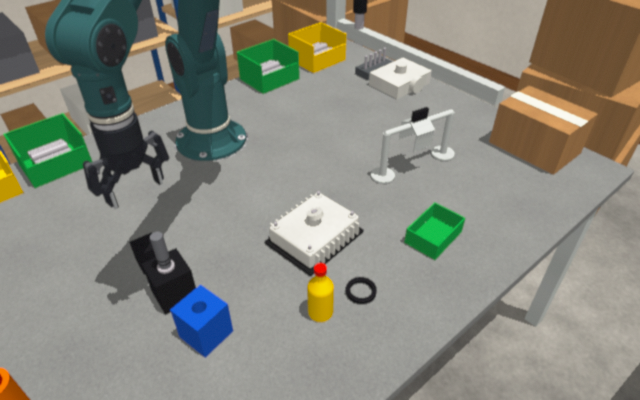

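The cover hangs on the bar at (420,122), and the probe stands in its stand at (160,250). Next I go down on it.

Call:
{"name": "step_arm", "arguments": {
  "motion": [
    [2, 0, 30, -0.007],
    [0, 0, 40, 0],
    [0, 0, 35, 0],
    [0, 0, 30, 0],
    [0, 0, 15, 0],
    [0, 0, 8, 0],
    [0, 0, 0, 0],
    [0, 0, 0, 0]
  ]
}}

```text
time: 12.28
tool_pos: [0.4746, -0.3877, 0.1326]
tool_rot: [-3.142, -0.0, 0.122]
wrist_force: [-0.2, -0.8, 0.6]
width: 0.0857
grasp_force: 0.0
```

Call:
{"name": "step_arm", "arguments": {
  "motion": [
    [0, 0, 0, 0],
    [0, 0, 0, 0],
    [0, 0, 0, 0],
    [0, 0, 0, 0],
    [0, 0, 0, 0],
    [0, 0, 0, 0]
  ],
  "jaw": 1
}}

```text
time: 12.78
tool_pos: [0.4744, -0.3882, 0.1331]
tool_rot: [-3.141, -0.001, 0.121]
wrist_force: [-0.9, 2.0, 5.0]
width: 0.0246
grasp_force: 58.5
```

Call:
{"name": "step_arm", "arguments": {
  "motion": [
    [0, 0, -8, 0],
    [0, 0, -15, 0],
    [0, 0, -15, 0],
    [0, 0, -5, 0],
    [0, 0, 0, 0],
    [0, 0, 0, 0]
  ]
}}

```text
time: 13.28
tool_pos: [0.474, -0.3879, 0.1751]
tool_rot: [-3.141, 0.0, 0.121]
wrist_force: [0.2, 0.6, -2.3]
width: 0.0249
grasp_force: 58.9
```

Call:
{"name": "step_arm", "arguments": {
  "motion": [
    [-4, 0, 0, 0],
    [-4, 0, 0, 0],
    [-4, 0, 1, 0],
    [-4, 0, 1, 0],
    [0, 0, 0, 0]
  ]
}}

```text
time: 13.7
tool_pos: [0.4596, -0.39, 0.1738]
tool_rot: [-3.141, -0.003, 0.12]
wrist_force: [4.9, 2.0, 2.4]
width: 0.0246
grasp_force: 59.2
```

Call:
{"name": "step_arm", "arguments": {
  "motion": [
    [-4, 0, 1, 0],
    [-4, 0, 1, 0],
    [-4, 0, 1, 0],
    [-4, 0, 1, 0],
    [-4, 0, 1, 0],
    [0, 0, 0, 0]
  ]
}}

```text
time: 14.2
tool_pos: [0.4389, -0.3927, 0.1684]
tool_rot: [3.141, -0.002, 0.12]
wrist_force: [5.4, 1.4, 1.2]
width: 0.0244
grasp_force: 59.7
```

```bash
cat > g.py <<'E'
# probe pose in the hand: pivot = grasp point, tilt in the tool x-z plane
import sys
from h import *
from scipy.spatial.transform import Rotation as Ro
s=manip.observe();p=np.mean([manip.observe()["tool_pos"] for _ in range(1)],0);R=Ro.from_euler("xyz",s["tool_rot"]).as_matrix()
print("pos",np.round(p,4),"F",np.round(s["wrist_force"],2),s["time"])
z0,z1=float(sys.argv[1]),float(sys.argv[2])   # visible part used, along the probe
ims={c:viewer.get_image(c) for c in CP}
M={}
for c in CP:
    m=best(c,"probe",proj(c,[p])[0][::-1]); 
    if m is not None: M[c]=m; print(c,m.sum())
np.savez("pm.npz",**M)
u=proj("scene",[p+[0,0,-.03]])[0].astype(int);h=45
cr=ims["scene"][u[1]-h:u[1]+h,u[0]-h:u[0]+h,::-1].copy();cr=cv2.resize(cr,(540,540),interpolation=cv2.INTER_CUBIC)
if "scene" in M:
    mm=cv2.resize(M["scene"][u[1]-h:u[1]+h,u[0]-h:u[0]+h].astype(np.uint8),(540,540),interpolation=0)
    cs,_=cv2.findContours(mm,1,2);cv2.drawContours(cr,cs,-1,(0,255,0),1)
# predicted axis for tilts 10,20 deg, grasp at +57 mm
for a,col in((10,(255,0,0)),(20,(0,0,255))):
    t=np.radians(a);ax=-R@[np.sin(t),0,np.cos(t)]   # tip->grip direction
    o=p-R[:,2]*.019-ax*.057
    q=((proj("scene",[o+ax*z for z in(-.077,.096)])-u+h+.5)*6).astype(int);cv2.line(cr,tuple(map(int,q[0])),tuple(map(int,q[1])),col,1)
cv2.imwrite(sys.argv[3],cr)
E
python3 g.py 0 0 pics/p1.png
```

```text
pos [ 0.4389 -0.3927  0.1684] F [5.42 1.45 1.17] 14.2
scene 784
```

View pics/p1.png

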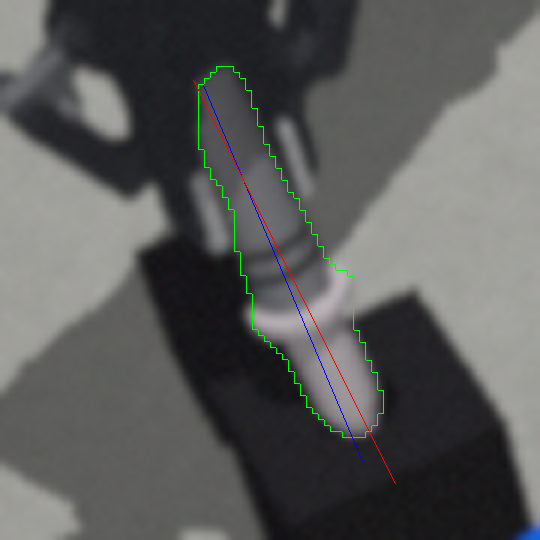

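The probe pivots in the fingers as hoped. The green outline lies between the 10° (blue) and 20° (red) axis lines, with the nose end at (360,425). I'll push a little further, lift it out and measure.

Call:
{"name": "step_arm", "arguments": {
  "motion": [
    [-4, 0, 1, 0],
    [-2, 0, 0, 0],
    [0, 0, 0, 0],
    [2, 0, 0, 0],
    [0, 0, -15, 0],
    [0, 0, -30, 0],
    [0, 0, -40, 0],
    [0, 0, -30, 0],
    [0, 0, 0, 0],
    [0, 0, 0, 0]
  ]
}}

```text
time: 15.23
tool_pos: [0.4321, -0.3941, 0.283]
tool_rot: [3.14, 0.002, 0.119]
wrist_force: [-0.7, 0.4, -2.2]
width: 0.0246
grasp_force: 60.1
```

```bash
cat > k.py <<'E'
# fit probe (tilt in tool xz plane, tilt sideways, along, x,y offsets) to masks
import sys
from h import *
from scipy.spatial.transform import Rotation as Ro
s=manip.observe();p=s["tool_pos"];R=Ro.from_euler("xyz",s["tool_rot"]).as_matrix()
print("pos",np.round(p,4),np.round(s["tool_rot"],3),"F",np.round(s["wrist_force"],2),s["time"])
PARTS=[cyl(.036,0,.006),cyl(.026,.006,.096),cyl(.022,-.055,0),cyl(.005,-.075,-.055)]
def frame(v):
    a,b=v[0],v[1];ax=-R@[np.sin(a)*np.cos(b),np.sin(b),np.cos(a)*np.cos(b)]
    x=np.cross(R[:,1],ax);x/=np.linalg.norm(x);Q=np.c_[x,np.cross(ax,x),ax]
    g=p-R[:,2]*.019+R@[v[3],v[4],0]
    return Q,g-ax*v[2]
def rend(c,v):
    Q,o=frame(v);return render(c,[P@Q.T+o for P in PARTS],(0,0,0,0))
M={}
for c in CP:
    viewer.get_image(c);u=proj(c,[p])[0][::-1];L=[d for d in masks_of(c,"probe") if np.hypot(*(d["point"]-u))<50]
    if L: M[c]=L[0]["mask"];print(c,M[c].sum(),round(L[0]["p"],2))
def F(m): return cv2.GaussianBlur(m.astype(float),(0,0),1)
def run(cc):
    B={c:F(M[c]) for c in cc}
    def cost(v): return sum(((F(rend(c,v))-B[c])**2).sum()/B[c].sum() for c in cc)+.02*(v[1]/.03)**2+.02*(v[4]/.003)**2+.01*(v[3]/.004)**2
    x0=np.array([.33,0,.057,0,0]);S=np.vstack([x0]+[x0+np.eye(5)[i]*d for i,d in enumerate((.1,.04,.01,.004,.004))])
    r=minimize(cost,x0,method="Nelder-Mead",options=dict(initial_simplex=S,maxiter=400,xatol=2e-4,fatol=1e-5))
    Q,o=frame(r.x);print(cc,np.round(r.x,4),"cost",round(r.fun,3),"tip",np.round(o-.077*Q[:,2],4),"axis",np.round(Q[:,2],3))
for cc in[[c] for c in M]+([list(M)] if len(M)>1 else []): run(cc)
E
python3 k.py
```

```text
pos [ 0.4321 -0.3941  0.283 ] [3.14e+00 2.00e-03 1.19e-01] F [-0.66  0.42 -2.17] 15.2333
scene 894 0.64
['scene'] [ 0.2474 -0.0132  0.0603  0.0011 -0.0005] cost 0.105 tip [ 0.4662 -0.3878  0.1688] axis [-0.24  -0.041  0.97 ]
```

```bash
python3 plan.py .490 -.043 .245 .118 10
```

```text
pos [ 0.4327 -0.3918  0.2801] rot [-3.1384  0.0041  0.1205] F [-0.31 -0.33 -3.47] w 0.0246 g 60.1 t 15.4333
[[9.9, -33.9, 3.6, 0.0002], [9.9, -33.9, 3.6, 0.0002], [9.9, -33.9, 3.6, 0.0002], [9.9, -33.9, 3.6, 0.0002], [9.9, -33.9, 3.6, 0.0002], [9.9, -33.9, 3.6, 0.0002], [9.8, -33.9, 3.6, 0.0002], [9.8, -33.9, 3.6, 0.0002], [9.8, -34.0, 3.6, 0.0002], [9.8, -34.0, 3.6, 0.0002]]
```

Call:
{"name": "step_arm", "arguments": {
  "motion": [
    [5, -17, 0, 0],
    [10, -34, 0, 0],
    [10, -34, 0, 0],
    [10, -34, 2, 0],
    [10, -34, 4, 0],
    [10, -34, 6, 0],
    [10, -34, 6, 0],
    [10, -34, 6, 0],
    [10, -34, 6, 0],
    [9, -34, 5, 0]
  ]
}}

```text
time: 16.27
tool_pos: [0.4875, -0.0593, 0.2458]
tool_rot: [3.141, 0.003, 0.121]
wrist_force: [0.5, 0.1, -1.4]
width: 0.025
grasp_force: 60.0
```

Call:
{"name": "step_arm", "arguments": {
  "motion": [
    [5, -16, 0, 0],
    [0, 0, 0, 0],
    [0, 0, 0, 0],
    [0, 0, 0, 0]
  ]
}}

```text
time: 16.6
tool_pos: [0.4909, -0.0457, 0.2467]
tool_rot: [3.14, 0.002, 0.12]
wrist_force: [0.5, -0.8, -1.6]
width: 0.0246
grasp_force: 60.0
```

```bash
cat >> k.py <<'E'
# edge refinement in the scene picture: gradient along the projected outlines of grip and nose
c="scene";g=cv2.GaussianBlur(np.mean([viewer.get_image(c).mean(2) for _ in range(4)],0),(0,0),.8)
G=np.hypot(cv2.Sobel(g,6,1,0),cv2.Sobel(g,6,0,1))
cam=-np.array(CP[c]["R"]).T@np.array(CP[c]["t"])
from scipy.ndimage import map_coordinates as mc
def score(v):
    Q,o=frame(v);ax=Q[:,2];e=0
    for r,z0,z1 in((.011,-.053,-.004),(.013,.012,.034),(.013,.075,.094)):
        for z in np.linspace(z0,z1,25):
            q=o+ax*z;n=np.cross(ax,cam-q);n/=np.linalg.norm(n)
            uv=proj(c,[q+n*r,q-n*r]);e+=np.log(5+mc(G,[uv[:,1],uv[:,0]],order=1)).sum()
    return e/150
res=[]
for a in np.radians(np.arange(8,30,1)):
    r=minimize(lambda w:-score([a,0,.0575,w[0],w[1]])+.02*(w[0]/.004)**2+.05*(w[1]/.002)**2,[0,0],method="Nelder-Mead",options=dict(initial_simplex=[[0,0],[.004,0],[0,.003]],xatol=1e-4))
    res.append((round(-r.fun,3),round(np.degrees(a)),np.round(r.x*1000,1).tolist()))
for q in sorted(res,reverse=True)[:6]: print(q)
im=viewer.get_image(c);np.save("last.npy",im)
v=[np.radians(sorted(res,reverse=True)[0][1]),0,.0575,*(np.array(sorted(res,reverse=True)[0][2])/1000)]
u=proj(c,[p+[0,0,-.03]])[0].astype(int);h=45
cr=cv2.resize(im[u[1]-h:u[1]+h,u[0]-h:u[0]+h,::-1],(540,540),interpolation=cv2.INTER_CUBIC);raw=cr.copy()
Q,o=frame(v)
for P in PARTS:
    hh=cv2.convexHull(((proj(c,P@Q.T+o)-u+h+.5)*6).astype(np.int32));cv2.polylines(cr,[hh],True,(0,0,255),1)
cv2.imwrite("pics/p2.png",np.hstack([cr[:,70:470],raw[:,70:470]]))
E
python3 k.py
```

```text
pos [ 0.4909 -0.0457  0.2467] [3.14e+00 2.00e-03 1.20e-01] F [ 0.5  -0.85 -1.56] 16.6
scene 597 0.77
['scene'] [ 0.2553 -0.0079  0.0649  0.0038 -0.0012] cost 0.184 tip [ 0.5298 -0.0387  0.1283] axis [-0.248 -0.037  0.968]
(np.float64(4.263), 19, [1.1, -0.3])
(np.float64(4.255), 18, [1.4, -0.2])
(np.float64(4.251), 20, [0.8, -0.2])
(np.float64(4.236), 17, [1.3, -0.3])
(np.float64(4.212), 21, [0.2, -0.1])
(np.float64(4.204), 16, [1.5, -0.3])
```

View pics/p2.png

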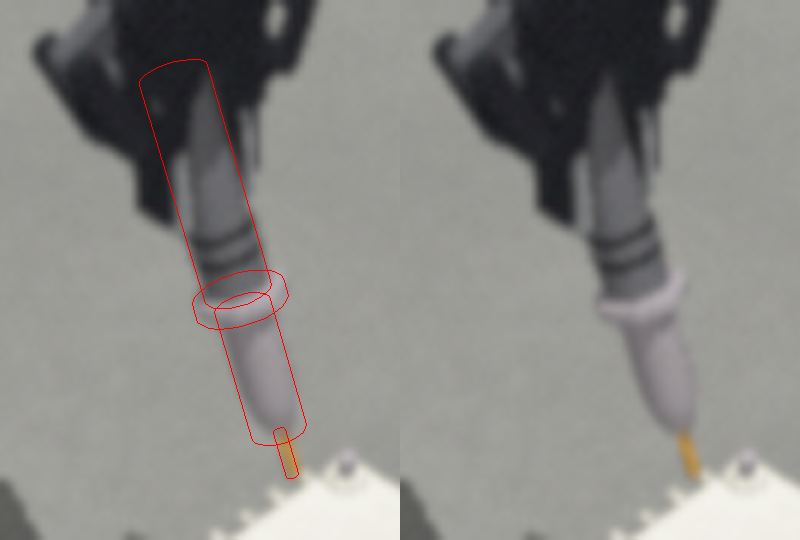

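The red model, at 19° tilt, matches the flange at (240,300) and the grip's right edge. The real nose is tapered, and the brass pin tip at (297,477) lies slightly right of the model, so the tilt is a bit more. I refit with the pin colour and without the taper.

```bash
cat > n.py <<'E'
import re
src=open("k.py").read().split("M={}")[0];exec(src)
from scipy.ndimage import map_coordinates as mc
c="scene";I=np.mean([viewer.get_image(c).astype(float) for _ in range(4)],0)
cam=-np.array(CP[c]["R"]).T@np.array(CP[c]["t"])
g=cv2.GaussianBlur(I.mean(2),(0,0),.8);G=np.hypot(cv2.Sobel(g,6,1,0),cv2.Sobel(g,6,0,1))
w=np.clip(I[...,0]-I[...,2]-25,0,None);u=proj(c,[p+R@[.045,0,.107]])[0]
yy,xx=np.mgrid[:400,:640];w=w*(np.hypot(xx-u[0],yy-u[1])<14)
o0=np.array([(w*xx).sum(),(w*yy).sum()])/w.sum();print("pin px",np.round(o0,2),"exp tip",np.round(u,2),round(w.max()))
def score(v):
    Q,o=frame(v);ax=Q[:,2];e=[]
    for r,z0,z1,ss in((.011,-.034,-.004,(1,-1)),(.013,.012,.036,(1,-1)),(.013,.036,.055,(1,-1))):
        for z in np.linspace(z0,z1,16):
            q=o+ax*z;n=np.cross(ax,cam-q);n/=np.linalg.norm(n)
            for s in ss:
                if z>.037 and (proj(c,[q+s*n*r])[0][0]<proj(c,[q])[0][0]): continue
                e.append(q+s*n*r)
    uv=proj(c,np.array(e));E=np.log(5+mc(G,[uv[:,1],uv[:,0]],order=1)).mean()
    d=np.linalg.norm(proj(c,[o-.066*ax])[0]-o0)
    return E-.3*(d/.7)**2*.5
res=[]
for a in np.radians(np.arange(13,28,1)):
    r=minimize(lambda w:-score([a,0,w[2],w[0],w[1]])+.01*(w[0]/.003)**2+.01*(w[1]/.003)**2+.01*((w[2]-.0575)/.003)**2,[0,0,.0575],method="Nelder-Mead",options=dict(initial_simplex=[[0,0,.0575],[.004,0,.0575],[0,.003,.0575],[0,0,.061]],xatol=1e-4))
    Q,o=frame([a,0,r.x[2],r.x[0],r.x[1]])
    res.append((round(-r.fun,3),round(np.degrees(a)),np.round(r.x*1000,1).tolist(),np.round(o-.077*Q[:,2],4).tolist()))
for q in sorted(res,reverse=True)[:7]: print(q)
E
python3 n.py
```

```text
pos [ 0.4918 -0.045   0.2474] [-3.142 -0.     0.12 ] F [-0.26  0.28 -1.1 ] 17.05
pin px [308.6  191.37] exp tip [309.6  194.99] 77
(np.float64(4.58), 19, [0.9, -0.8, 58.4], [0.5363, -0.0388, 0.1384])
(np.float64(4.571), 18, [1.8, -1.3, 58.6], [0.535, -0.0385, 0.1375])
(np.float64(4.536), 20, [0.0, -0.1, 57.9], [0.5376, -0.0393, 0.1396])
(np.float64(4.501), 17, [2.8, -1.6, 58.7], [0.5338, -0.0383, 0.1366])
(np.float64(4.476), 21, [-0.6, 0.7, 57.3], [0.539, -0.04, 0.141])
(np.float64(4.397), 22, [-1.6, 1.3, 57.0], [0.5402, -0.0405, 0.1422])
(np.float64(4.374), 16, [3.6, -2.2, 59.3], [0.5324, -0.0379, 0.1354])
```

Call:
{"name": "step_arm", "arguments": {
  "motion": [
    [-4.5, -2, 1.5, 0],
    [3.5, 0, 9.5, 0],
    [3.5, 0, 9.5, 0],
    [3, 0, 8.5, 0],
    [2, 0, 5.5, 0],
    [0, 0, 0, 0],
    [0, 0, 0, 0]
  ]
}}

```text
time: 17.83
tool_pos: [0.4989, -0.0419, 0.2122]
tool_rot: [3.141, 0.001, 0.121]
wrist_force: [-0.7, -0.1, -2.5]
width: 0.0246
grasp_force: 60.0
```

```bash
cat > q.py <<'E'
src=open("k.py").read().split("M={}")[0];exec(src)
from h import *
c="scene";I=np.mean([viewer.get_image(c).astype(float) for _ in range(4)],0)
e=R@[np.sin(.34),0,np.cos(.34)];tip=p-R[:,2]*.019+e*.1345
print("kin tip",np.round(tip,4))
w=I[...,0]-I[...,2];u=proj(c,[tip-e*.011])[0]
yy,xx=np.mgrid[:400,:640];w=np.clip(w-30,0,None)*(np.hypot(xx-u[0],yy-u[1])<10)
o=np.array([(w*xx).sum(),(w*yy).sum()])/w.sum();print("pin centre px",np.round(o,2),"exp",np.round(u,2),"max",w.max())
print("tip px est",np.round(proj(c,[tip])[0]+o-u,2),"disc px seen earlier 313.65 210.58")
cr=cv2.resize(np.uint8(I[170:235,280:350,::-1]),(560,520),interpolation=cv2.INTER_CUBIC);cv2.imwrite("pics/p3.png",cr)
E
python3 q.py
```

```text
pos [ 0.4989 -0.0419  0.2122] [3.141e+00 1.000e-03 1.210e-01] F [-0.69 -0.12 -2.46] 17.8333
kin tip [ 0.5432 -0.0366  0.1043]
pin centre px [311.67 203.23] exp [311.47 203.32] max 61.25
tip px est [312.86 207.13] disc px seen earlier 313.65 210.58
```

```bash
cat > r.py <<'E'
from workcell import manip,viewer
import numpy as np
F=[];P=[]
for _ in range(12):
    viewer.get_image("scene");s=manip.observe();F.append(s["wrist_force"]);P.append(s["tool_pos"])
n=np.array([-.343*.993,-.343*.118,.939]);F=np.array(F);P=np.mean(P,0)
print("t",s["time"],"F",np.round(F.mean(0),2),"Fn",round((F@n).mean(),2),"+-",round((F@n).std()/12**.5,2),"pos",np.round(P,4),"pos.n mm",round(P@n*1000,2),"rot",np.round(s["tool_rot"],3))
E
python3 r.py
```

```text
t 18.6333 F [-0.17  0.14 -2.15] Fn -1.96 +- 0.13 pos [ 0.499  -0.0417  0.213 ] pos.n mm 31.7 rot [-3.142 -0.     0.121]
```

Call:
{"name": "step_arm", "arguments": {
  "motion": [
    [1, 0, 3, 0],
    [1, 0, 3, 0],
    [0.5, 0, 1, 0],
    [0, 0, 0, 0],
    [0, 0, 0, 0]
  ]
}}

```text
time: 19.05
tool_pos: [0.5014, -0.0415, 0.2056]
tool_rot: [3.142, 0.0, 0.121]
wrist_force: [0.6, -0.7, -3.3]
width: 0.025
grasp_force: 60.0
```

```bash
python3 r.py
```

```text
t 19.65 F [ 0.02  0.11 -1.88] Fn -1.77 +- 0.11 pos [ 0.5015 -0.0414  0.2058] pos.n mm 24.16 rot [ 3.142 -0.     0.121]
```

Call:
{"name": "step_arm", "arguments": {
  "motion": [
    [0.7, 0, 1.9, 0],
    [0.7, 0, 1.9, 0],
    [0.4, 0, 1, 0],
    [0, 0, 0, 0],
    [0, 0, 0, 0]
  ]
}}

```text
time: 20.07
tool_pos: [0.5033, -0.0412, 0.201]
tool_rot: [3.142, 0.0, 0.121]
wrist_force: [-0.1, -0.1, -0.8]
width: 0.0246
grasp_force: 60.1
```

```bash
python3 r.py
```

```text
t 20.6667 F [-0.09  0.06 -0.67] Fn -0.6 +- 0.17 pos [ 0.5033 -0.0412  0.2011] pos.n mm 19.05 rot [ 3.142 -0.     0.121]
```

Call:
{"name": "step_arm", "arguments": {
  "motion": [
    [0.7, 0, 1.9, 0],
    [0.7, 0, 1.9, 0],
    [0, 0, 0, 0],
    [0, 0, 0, 0]
  ]
}}

```text
time: 21.0
tool_pos: [0.5047, -0.041, 0.1971]
tool_rot: [3.142, 0.0, 0.121]
wrist_force: [0.1, -0.4, 1.0]
width: 0.0244
grasp_force: 60.1
```

```bash
python3 r.py; python3 q.py
```

```text
t 21.6 F [-0.86 -0.1   0.4 ] Fn 0.67 +- 0.14 pos [ 0.5047 -0.0411  0.1972] pos.n mm 14.98 rot [ 3.142 -0.     0.121]
pos [ 0.5046 -0.041   0.1972] [ 3.142 -0.     0.121] F [-1.31 -0.04  0.88] 21.6
kin tip [ 0.5492 -0.0356  0.0894]
pin centre px [313.3  208.21] exp [313.47 209.  ] max 55.25
tip px est [314.47 212.07] disc px seen earlier 313.65 210.58
```

View pics/p3.png

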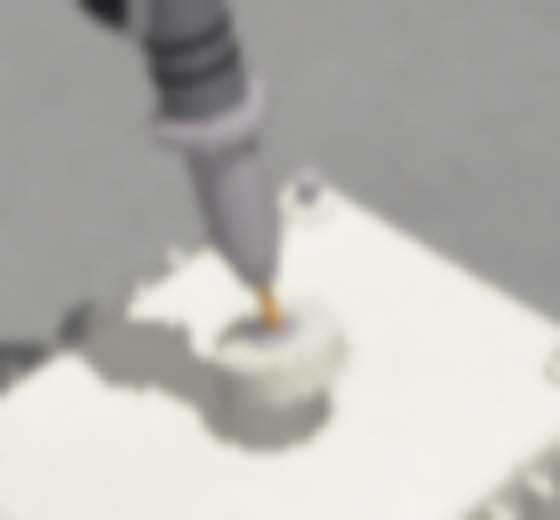

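The brass pin stands on the disc: its tip at about (272,325) in the crop is within half a pixel of the disc centre at (273,329). The pin is in about 5.7 mm by force, so I go about 2.2 mm further.

Call:
{"name": "step_arm", "arguments": {
  "motion": [
    [0.4, 0, 1, 0],
    [0.4, 0, 1, 0],
    [0, 0, 0, 0],
    [0, 0, 0, 0]
  ]
}}

```text
time: 22.13
tool_pos: [0.5054, -0.0409, 0.1951]
tool_rot: [-3.142, 0.0, 0.121]
wrist_force: [0.0, -0.7, 1.0]
width: 0.0247
grasp_force: 60.1
```

```bash
python3 r.py; python3 r.py; python3 r.py
```

```text
t 22.7333 F [-1.06 -0.03  0.72] Fn 1.04 +- 0.18 pos [ 0.5054 -0.041   0.1952] pos.n mm 12.82 rot [ 3.142 -0.     0.121]
t 23.3333 F [-1.01 -0.33  0.84] Fn 1.15 +- 0.14 pos [ 0.5054 -0.0409  0.1952] pos.n mm 12.81 rot [-3.142  0.     0.121]
t 23.9333 F [-1.11 -0.2   0.79] Fn 1.13 +- 0.14 pos [ 0.5054 -0.0409  0.1952] pos.n mm 12.81 rot [ 3.142 -0.     0.121]
```

```bash
python3 -c "
from workcell import manip
print(manip.job_done())"
```

```text
the job is handed in; nothing more can be done
None
```

The job is handed in: the cover hangs on the bar, and the gripper still holds the probe on the contact disc. It is tilted about 19–20° (20° asked), its tip within about 1–2 mm of the centre, and the pin is in about 8 mm, going by the 3 N force.

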